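# Rock the ball feeder's seesaw gate over to the empty rack

## Robot

A 6-joint arm with a two-finger parallel gripper is mounted at the origin on the work surface. World frame = base frame: x ahead of the robot, y to its left, z up, the work surface at z = 0. Lengths are in mm, angles in rad, forces in N, time in s.
With the tool pointing down it reaches from about 350 to 775 mm from the base axis. Payload 5.5 kg.
Tool frame: the origin (TCP) lies between the finger pads; the fingertips stand 25 mm ahead of it and the grasp point (between the pads) lies 6 mm ahead of it (env.tip_reach is the distance from the TCP to the fingertips, in mm); z points along the fingers, y is the line along which they close (so a half turn about z gives the same grasp; the last joint's range is limited). The gripper opens to 85 mm and grips with 20 to 120 N. Pads are 22 mm wide; open, the fingers measure 114 mm over their backs; the gripper's body (76 mm by 85 mm) begins 54 mm behind the grasp point. The pads swing forward as they close: fully open they stand 13 mm farther back than shut.
Start: joints at [1.173, 0.313, 0.046, 1.304, 0, 1.431], TCP at [146.621, 556.032, 256.323] pointing down, gripper open.
Joint ranges: [-2.76, 2.76], [-0.86, 1.69], [-1.03, 1.26], [-2.2, 2.34], [-1.47, 1.5], [-3.14, 3.14]. Speed limits (rad/s): [2.57, 2.57, 3.14, 3.14, 3.14, 3.14].

## Interface

Orientations are given as a rotation vector (axis times angle).
In Python, from plant import env gives the robot as it stands. The module is installed in compiled form; this text tells all that it offers.
- The arm moves only by the tool play_rows, never from a script. Its argument "moves" is a list of rows, each an object with "dp": the shift along the tool's x, y, z in units of 0.04 m (1.0 is 0.04 m), a list of three; "twist": the turn, a rotation vector about the tool's x, y, z in units of 180 degrees (1.0 is 180 degrees), a list of three. A call has 1 to 20 rows; each row shifts and turns the commanded pose from where the row before left it, along the tool's axes as they then stand; what a row does not reach is not made up. A row lasts 1/12 s, in which the tool goes at most 41.7 mm and 7.16 degrees, less where a joint would pass 70% of its speed; a pose out of reach is approached as far as the arm can. A call with a number of a shift or a turn outside -1 to 1 is refused whole. A call with a gripper value outside its range is refused whole. "claw" is the gripper's target within -1 to 1 (shut at 1, half-way at 0, fully open at -1), set as the call begins (left out, the last holds). The fingers move at their own pace and stop on an object; "squeeze" is the grip in N (left out, the last holds). Time passes only in rows, so rows that do not move let the fingers close. It gives the time, the measured TCP pose, the force, the opening and the grip force at its end, in the units of the state.
- env.state(): the state, without advancing time (a new reading comes with each control period).
- env.camera(name): name is "side" or "top"; returns (picture, depth): 420x560x3 uint8, red, green, blue; 420x560 float32, mm along the optical axis (not along the pixel's ray), 0 where there is no reading.
- env.calibration(name): a dict with "K" (3x3 intrinsics, pixels), "world_to_cam" (4x4, takes a point from world to camera coordinates). Camera axes: x right, y down, z forward; pixel columns grow to the right and rows downward; lengths in mm; the calibration is good to about 2 mm. A picture is of the moment at which its call begins. calibration takes no time and is no camera call.
- env.sign_off(): hands the job in; it is judged then, once.
The state is a dict: "clock": time; "q": joint angles; "qd": joint speeds; "tau": joint torques, N m; "eef_pos": TCP position; "tcp_rot": TCP orientation; "force": force on the tool from outside, world axes, zero at the start; "moment": the same for the moment, N m; "gripper_width": finger opening in mm; "gripper_force": force on a finger pad.
Only numpy, scipy, OpenCV 4.12 (cv2) and the standard library are available. Lean on these libraries where they do the work, as an engineer would, in place of code of your own. Each camera call takes 0.05 s, during which the arm holds its last target. There are 200 camera calls.

## Task

The three steel balls on the black seesaw gate are waiting at its low end, in front of a rack that is full and blanked off. With the fingertips, gently press down the gate's raised end by one of its side pads until it is fully down, so that the balls roll across into the empty rack and stay there, then move the hand clear. Do not touch any of the balls, do not grip or lift the low end of the gate, and leave the other things on the bench where they are.

Things in the scene. Friction and masses are not known exactly. Their poses are not given: they have to be found in the camera images.
- stand: fixed ball feeder, base plate 420 x 110 x 8 mm, turned any way on the table; origin: middle of its underside, x along the feeder from the full to the empty rack, z up. Gate pivot at x 0, z 100 mm, axis along y, between two cheeks (outer faces y = +-28.5, tops z 112 mm). An aluminium plate at x = -100 mm, top z 112 mm, closes the full rack's mouth
- empty_rack (a point): middle of the empty rack's mouth, on its floor (stand x 101, z 74.5 mm). The rack is a dark steel channel, 30 mm wide inside, walls 29 mm above the floor, sloping down along +x of the stand at 0.2 rad to an end stop 89 mm on (floor there z 56.5 mm). Room for three balls. The full rack is its mirror image. Axes as the stand
- gate (a joint): tilt of the seesaw gate, rad: 0 = down at the full rack (at the start), 0.2 = level, 0.4 = fully down at the empty rack, a hard stop. Slight friction: about 2 to 4 N on a raised pad tips it. Past level the balls roll across within about 1 s and their weight helps it down; it then stays down by itself
- gate_pivot (a point): on the pivot axis, middle of the gate's floor; x along the gate towards the empty rack (raised end at the start), z normal to its floor. The gate is a black trough 194 mm long, 30 mm wide inside, 36 outside, side walls 17 mm high, ends open. Four flat press pads, 5 mm thick, tops flush with the floor, stick out sideways: two near each end
- gate_pad_left (a point): top centre of the left (+y) press pad at the end raised at the start, 75 mm from the pivot along the gate, 38 mm off its centre line. The free pad reaches from 18 to 58 mm off the centre line and 55 to 95 mm along. Axes as gate_pivot. About 115 mm above the table at the start, 85 mm when fully down (30 mm travel)
- gate_pad_right (a point): the same on the right (-y) side of the trough
- part1: solid steel ball, 25 mm across, about 0.06 kg; origin at its centre; lies in the gate's trough, at its low end at the start, first from that end
- part2: solid steel ball, 25 mm across, about 0.06 kg; origin at its centre; lies in the gate's trough, at its low end at the start, second from that end
- part3: solid steel ball, 25 mm across, about 0.06 kg; origin at its centre; lies in the gate's trough, at its low end at the start, third from that end
- stored1: solid steel ball, 25 mm across, about 0.06 kg; origin at its centre; stored in the full rack, to be left there
- stored2: solid steel ball, 25 mm across, about 0.06 kg; origin at its centre; stored in the full rack, to be left there
- stored3: solid steel ball, 25 mm across, about 0.06 kg; origin at its centre; stored in the full rack, to be left there
- battery: bystander: grey battery, 150 x 65 x 95 mm high, 2.4 kg, standing beside the feeder; origin at the centre of its underside, x along its length
- drive_wheel: bystander: black wheel lying flat, 72 mm across, 36 mm high; origin at the centre of its underside
- screw_jar: bystander: clear jar with black cap, 52 mm across, 70 mm high; origin at the centre of its underside
Mind the look-alikes: they are no part of the job. Leave any green or orange look-alike of the part2 alone. What is shaped like the part3 but green is not meant.

How it is judged (in metres and radians):
On the way:
1. the raised end of the gate is pressed down by the fingers (contact force between the fingers and gate above 0.3 N and x of the grasp point in the frame of gate_pivot above 0.02 m and value of joint gate above 0.08 rad), for 0.1 s.
At the end, for the whole second after the job is handed in: the gate is down at the empty rack (joint over 0.36 rad); all three balls lie at rest (under 0.05 m/s) in the empty rack's channel, beyond its mouth and short of its end stop; the stored balls are within 15 mm and the bystanders within 20 mm of where they stood (value of joint gate above 0.36 rad and x of part1 in the frame of stand between 0.108 and 0.19 m and y of part1 in the frame of stand between -0.015 and 0.015 m and z of part1 in the frame of stand between 0.05 and 0.1 m and linear speed of each of part1, part2, part3 below 0.05 m/s and x of part2 in the frame of stand between 0.108 and 0.19 m and y of part2 in the frame of stand between -0.015 and 0.015 m and z of part2 in the frame of stand between 0.05 and 0.1 m and x of part3 in the frame of stand between 0.108 and 0.19 m and y of part3 in the frame of stand between -0.015 and 0.015 m and z of part3 in the frame of stand between 0.05 and 0.1 m and distance of each of stored1, stored2, stored3 from where it was at the start of the episode below 0.015 m and distance of each of battery, drive_wheel, screw_jar from where it was at the start of the episode below 0.02 m); the robot touches nothing.
It fails at once if a ball is touched by the robot (over 0.5 N) (contact force between any of the fingers, the arm and part1 above 0.5 N or contact force between any of the fingers, the arm and part2 above 0.5 N or contact force between any of the fingers, the arm and part3 above 0.5 N or contact force between any of the fingers, the arm and stored1 above 0.5 N or contact force between any of the fingers, the arm and stored2 above 0.5 N or contact force between any of the fingers, the arm and stored3 above 0.5 N).
It fails at once if a ball is lifted or thrown (centre over 160 mm above the table) (height (world z) of any of part1, part2, part3, stored1, stored2, stored3 above 0.16 m).
It fails at once if the gate's low half is handled: fingers bear on the gate (over 1 N) from the full rack's side of the pivot (contact force between the fingers and gate above 1 N and x of the grasp point in the frame of gate_pivot below -0.02 m).
It fails at once if the gate is pressed harder than 40 N (contact force between the fingers and gate above 40 N).
It fails at once if a bystander is moved more than 20 mm (distance of any of battery, drive_wheel, screw_jar from where it was at the start of the episode above 0.02 m).
It also fails if it takes over 32 s, if anything falls off the work surface, if the arm or the gripper's body presses on something with over 40 N, if the wrist force passes 120 N, or if a joint passes its speed limit or range.

## Working session

There is one attempt and no reset: what is moved stays moved. The work goes in short steps, Python scripts to look and compute and a tool call to move; the robot and the scene stay as the last step left them, time stands still between calls to the robot, and variables do not carry over. Pictures are saved under pics/ and viewed, at most 10 in all, crops included, and the job is handed in when it is done.

Besides the shell and the picture viewer there is one more tool, called as name(argument=value, ...), one argument or row to a line, values as JSON. play_rows: Moves the arm, as the interface text tells. Its arguments: {"type":"object","properties":{"moves":{"type":"array"},"claw":{"type":"number"},"squeeze":{"type":"number"}},"required":["moves"]}

```bash
mkdir -p pics
python3 - <<'E'
from plant import env
import cv2,numpy as np
for n in("top","side"):
    p,d=env.camera(n); cv2.imwrite(f"pics/{n}0.png",p[:,:,::-1]); np.save(f"{n}_d.npy",d); np.save(f"{n}_p.npy",p)
    c=env.calibration(n); print(n,c["K"].tolist(),np.round(c["world_to_cam"],3).tolist())
s=env.state(); print(s["clock"],s["eef_pos"],s["tcp_rot"],s["force"],env.tip_reach)
E
```

```text
top [[401.6337810170011, 0.0, 279.721169715963], [0.0, 401.6337810170011, 203.0366231340533], [0.0, 0.0, 1.0]] [[0.022, -1.0, -0.007, -2.925], [-0.992, -0.021, -0.123, 549.357], [0.123, 0.01, -0.992, 778.089], [0.0, 0.0, 0.0, 1.0]]
side [[393.38401861259575, 0.0, 286.7816568656199], [0.0, 393.38401861259575, 214.49560802897165], [0.0, 0.0, 1.0]] [[-0.756, -0.655, -0.005, 407.177], [-0.331, 0.388, -0.86, 292.533], [0.565, -0.649, -0.51, 493.655], [0.0, 0.0, 0.0, 1.0]]
0.1 [146.43040364 555.60299904 255.48147398] [-4.03716832e-01 -3.11509390e+00  2.56832292e-03] [ 0.73049829 -0.1266135   1.32094217] 25.0
```

View pics/top0.png

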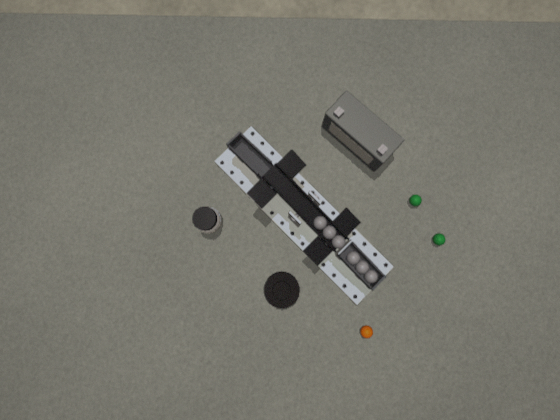

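View pics/side0.png

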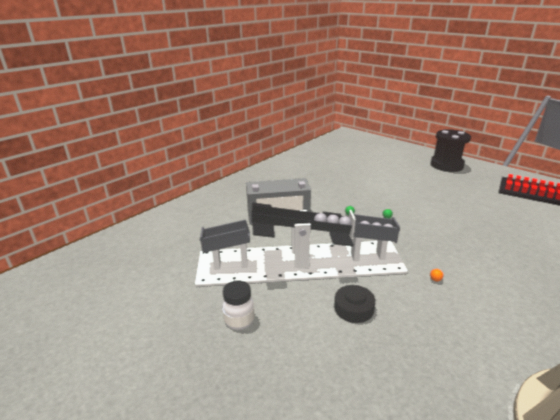

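Top view: the feeder runs diagonally. The empty rack is at the upper left (250,155), the balls are at (330,232), and the raised-end pads are at (262,192) left and (291,163) right. The side view shows the same layout, with the raised end at (262,215), the jar at (238,305) and the battery behind. I'll use the left pad because it's away from the battery.

```bash
cat > h.py <<'E'
import numpy as np,cv2
from plant import env
def pt(n,u,v,d):
    c=env.calibration(n);K=c["K"];T=np.array(c["world_to_cam"])
    pc=np.stack([(u-K[0][2])/K[0][0]*d,(v-K[1][2])/K[1][1]*d,d],-1)
    return (pc-T[:3,3])@T[:3,:3]
def cloud(n,d):
    v,u=np.mgrid[:420,:560]; return pt(n,u,v,d)
E
python3 - <<'E'
from h import *
p=np.load("top_p.npy");d=np.load("top_d.npy");W=cloud("top",d)
m=((p.min(2)>150)&(abs(W[...,2]-8)<8)).astype(np.uint8)
m[:120]=0
ys,xs=np.nonzero(m);P=W[ys,xs][:,:2].astype(np.float32)
r=cv2.minAreaRect(P);print("plate",r,cv2.boxPoints(r).tolist())
for n,pix in(("top",[(262,192),(291,163),(347,222),(318,250),(205,215),(361,125),(282,290),(320,223),(338,242),(280,180)]),("side",[(262,232),(340,236)])):
    Wn=cloud(n,np.load(n+"_d.npy"))
    for u,v in pix: print(n,u,v,np.round(np.median(Wn[v-2:v+3,u-2:u+3].reshape(-1,3),0),1),np.load(n+"_p.npy")[v,u])
# pad pixels: dark & height 95..125, frame of stand
c=np.array(r[0]);b=cv2.boxPoints(r);e=max([b[1]-b[0],b[2]-b[1]],key=np.linalg.norm);e/=np.linalg.norm(e)
if e[0]<0:e=-e
n_=np.array([-e[1],e[0]]);X=(W[...,:2]-c)@e;Y=(W[...,:2]-c)@n_
print("yaw",np.arctan2(e[1],e[0]))
for nm in("top","side"):
  W=cloud(nm,np.load(nm+"_d.npy"));X=(W[...,:2]-c)@e;Y=(W[...,:2]-c)@n_
  for s in(1,-1):
    q=(W[...,2]>90)&(W[...,2]<135)&(s*Y>24)&(s*Y<75)&(X>40)&(X<110)
    if q.sum()>5: print(nm,s,q.sum(),W[q].mean(0),"X",np.percentile(X[q],[2,50,98]),"Y",np.percentile(Y[q],[2,50,98]),"Z",np.percentile(W[q][:,2],[2,98]))
E
```

```text
plate ((534.75390625, -37.38780212402344), (420.71533203125, 109.82626342773438), 46.01985549926758) [[349.16522216796875, -150.62489318847656], [428.19403076171875, -226.8892364501953], [720.3425903320312, 75.84928894042969], [641.3137817382812, 152.11363220214844]]
top 262 192 [558.7  41.  115.9] [42 41 44]
top 291 163 [614.  -10.9 115.3] [43 41 42]
top 347 222 [ 509.7 -118.6   85.8] [32 31 34]
top 318 250 [456.2 -64.7  86. ] [36 35 36]
top 205 215 [518.5 151.9  70.5] [55 53 52]
top 361 125 [ 698.1 -145.9   85.6] [115 116 112]
top 282 290 [377.3   0.7  36.8] [40 33 32]
top 320 223 [504.3 -65.2 117.2] [151 149 150]
top 338 242 [471.2 -99.  107.7] [151 151 152]
top 280 180 [582.1   8.6 114. ] [45 41 42]
side 262 232 [550.2  53.5 115.8] [64 64 64]
side 340 236 [459.7 -66.6  85.5] [69 69 68]
yaw 0.8031979
top 1 430 [554.82322858  43.6812177  115.81122706] X [53.35377742 72.83786855 90.67074375] Y [24.54892922 42.15068472 58.99768755] Z [111.15900349 120.57536577]
top -1 378 [613.77516732 -13.13833352 115.64743953] X [53.54252701 72.38051601 91.41046721] Y [-55.62675382 -39.99900744 -24.42414208] Z [110.47908801 120.63311474]
side 1 264 [555.05148299  47.29810897 115.08368082] X [55.66941004 74.97127692 94.28186061] Y [24.87251916 45.62789242 58.66467461] Z [109.82415411 119.55580848]
side -1 39 [625.20227639 -19.42408318 115.90489081] X [56.69399902 76.73634203 92.93591164] Y [-57.79521285 -52.70818242 -47.9503363 ] Z [111.51846291 119.75952639]
```

play_rows(
  moves=[
    {"dp": [-0.66, -0.487, 0], "twist": [0, 0, 0]},
    {"dp": [-0.66, -0.487, 0], "twist": [0, 0, 0]},
    {"dp": [-0.66, -0.487, 0], "twist": [0, 0, 0]},
    {"dp": [-0.66, -0.487, 0], "twist": [0, 0, 0]},
    {"dp": [-0.66, -0.487, 0], "twist": [0, 0, 0]},
    {"dp": [-0.66, -0.487, 0], "twist": [0, 0, 0]},
    {"dp": [-0.66, -0.487, 0], "twist": [0, 0, 0]},
    {"dp": [-0.66, -0.487, 0], "twist": [0, 0, 0]},
    {"dp": [-0.66, -0.487, 0], "twist": [0, 0, 0]},
    {"dp": [-0.66, -0.487, 0], "twist": [0, 0, 0]},
    {"dp": [-0.66, -0.487, 0], "twist": [0, 0, 0]},
    {"dp": [-0.66, -0.487, 0], "twist": [0, 0, 0]},
    {"dp": [-0.66, -0.487, 0], "twist": [0, 0, 0]},
    {"dp": [-0.66, -0.487, 0], "twist": [0, 0, 0]},
    {"dp": [-0.66, -0.487, 0], "twist": [0, 0, 0]},
    {"dp": [-0.66, -0.487, 0], "twist": [0, 0, 0]},
    {"dp": [-0.66, -0.487, 0], "twist": [0, 0, 0]},
    {"dp": [-0.66, -0.487, 0], "twist": [0, 0, 0]},
    {"dp": [-0.66, -0.487, 0], "twist": [0, 0, 0]},
    {"dp": [-0.66, -0.487, 0], "twist": [0, 0, 0]},
  ],
  claw=1,
  squeeze=20,
)

```text
clock: 1.77
eef_pos: [558.4, 43.2, 255.8]
tcp_rot: [-0.404, -3.115, -0.0]
force: [0.9, 0.8, 0.1]
gripper_width: -0.1
gripper_force: 0.0
```

play_rows(
  moves=[
    {"dp": [0, 0, 0.45], "twist": [0, 0, 0]},
    {"dp": [0, 0, 0.45], "twist": [0, 0, 0]},
    {"dp": [0, 0, 0.45], "twist": [0, 0, 0]},
    {"dp": [0, 0, 0.45], "twist": [0, 0, 0]},
    {"dp": [0, 0, 0.25], "twist": [0, 0, 0]},
    {"dp": [0, 0, 0], "twist": [0, 0, 0]},
  ],
)

```text
clock: 2.27
eef_pos: [556.0, 44.8, 171.5]
tcp_rot: [-0.403, -3.11, 0.0]
force: [-0.9, -0.6, -0.7]
gripper_width: 0.2
gripper_force: 0.0
```

Run:
```python
from h import *
p,d=env.camera("side");W=cloud("side",d);s=env.state();print(s["eef_pos"],s["force"])
cv2.imwrite("pics/side1.png",cv2.resize(p[150:330,170:410,::-1],None,fx=3,fy=3))
for z in range(126,180,6):
    q=(abs(W[...,2]-z)<3)&(np.hypot(W[...,0]-558,W[...,1]-43)<60)
    if q.any(): print(z,q.sum(),W[q].min(0).round(),W[q].max(0).round())
```

```text
[556.84551451  44.77531266 173.10022581] [-0.14598899  0.36094807 -0.17543964]
126 101 [543. -13. 123.] [611.  44. 129.]
132 35 [561.  -7. 129.] [612.  42. 135.]
138 4 [580.  18. 135.] [610.  39. 136.]
150 18 [545.  42. 147.] [557.  55. 153.]
156 41 [543.  34. 153.] [565.  60. 159.]
162 50 [543.  34. 159.] [565.  61. 165.]
168 49 [544.  35. 165.] [565.  61. 171.]
174 54 [544.  34. 172.] [568.  61. 177.]
```

View pics/side1.png

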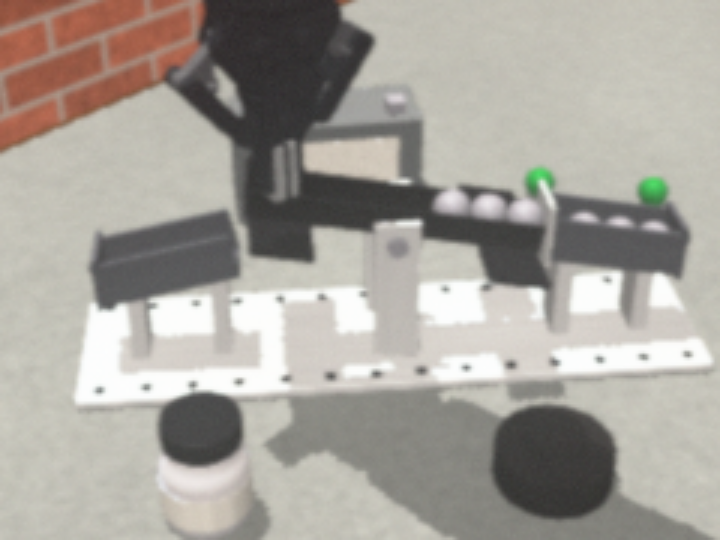

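The closed fingertips are above the left pad, at about (285,185) in the crop, with tips around z 147. Next I'll descend slowly.

play_rows(
  moves=[
    {"dp": [0, 0, 0.1]},
    {"dp": [0, 0, 0.1]},
    {"dp": [0, 0, 0.1]},
    {"dp": [0, 0, 0.1]},
    {"dp": [0, 0, 0.1]},
    {"dp": [0, 0, 0.1]},
    {"dp": [0, 0, 0.08]},
    {"dp": [0, 0, 0.08]},
    {"dp": [0, 0, 0.06]},
    {"dp": [0, 0, 0.06]},
    {"dp": [0, 0, 0.06]},
  ],
)

```text
invalid input
```

play_rows(
  moves=[
    {"dp": [0, 0, 0.1], "twist": [0, 0, 0]},
    {"dp": [0, 0, 0.1], "twist": [0, 0, 0]},
    {"dp": [0, 0, 0.1], "twist": [0, 0, 0]},
    {"dp": [0, 0, 0.1], "twist": [0, 0, 0]},
    {"dp": [0, 0, 0.1], "twist": [0, 0, 0]},
    {"dp": [0, 0, 0.1], "twist": [0, 0, 0]},
    {"dp": [0, 0, 0.08], "twist": [0, 0, 0]},
    {"dp": [0, 0, 0.08], "twist": [0, 0, 0]},
    {"dp": [0, 0, 0.06], "twist": [0, 0, 0]},
    {"dp": [0, 0, 0.06], "twist": [0, 0, 0]},
    {"dp": [0, 0, 0.06], "twist": [0, 0, 0]},
  ],
)

```text
clock: 3.23
eef_pos: [558.3, 45.1, 137.1]
tcp_rot: [0.403, 3.114, 0.002]
force: [-0.6, 2.8, 3.5]
gripper_width: -0.0
gripper_force: 1.9
```

play_rows(
  moves=[
    {"dp": [0, 0, 0.06], "twist": [0, 0, 0]},
    {"dp": [0, 0, 0.06], "twist": [0, 0, 0]},
    {"dp": [0, 0, 0.06], "twist": [0, 0, 0]},
    {"dp": [0, 0, 0.06], "twist": [0, 0, 0]},
    {"dp": [0, 0, 0.06], "twist": [0, 0, 0]},
    {"dp": [0, 0, 0.06], "twist": [0, 0, 0]},
    {"dp": [0, 0, 0.06], "twist": [0, 0, 0]},
    {"dp": [0, 0, 0.06], "twist": [0, 0, 0]},
    {"dp": [0, 0, 0.06], "twist": [0, 0, 0]},
  ],
)

```text
clock: 3.98
eef_pos: [557.6, 44.3, 114.8]
tcp_rot: [-0.404, -3.115, 0.001]
force: [0.6, -0.7, 2.9]
gripper_width: 0.1
gripper_force: 1.1
```

Past level. I'll wait a second for the balls to roll, then look.

play_rows(
  moves=[
    {"dp": [0, 0, 0.04], "twist": [0, 0, 0]},
    {"dp": [0, 0, 0], "twist": [0, 0, 0]},
    {"dp": [0, 0, 0], "twist": [0, 0, 0]},
    {"dp": [0, 0, 0], "twist": [0, 0, 0]},
    {"dp": [0, 0, 0], "twist": [0, 0, 0]},
    {"dp": [0, 0, 0], "twist": [0, 0, 0]},
    {"dp": [0, 0, 0], "twist": [0, 0, 0]},
    {"dp": [0, 0, 0], "twist": [0, 0, 0]},
    {"dp": [0, 0, 0], "twist": [0, 0, 0]},
    {"dp": [0, 0, 0], "twist": [0, 0, 0]},
    {"dp": [0, 0, 0], "twist": [0, 0, 0]},
    {"dp": [0, 0, 0], "twist": [0, 0, 0]},
  ],
)

```text
clock: 4.98
eef_pos: [557.9, 44.7, 113.5]
tcp_rot: [0.404, 3.115, 0.0]
force: [0.6, 0.4, 0.4]
gripper_width: -0.2
gripper_force: 0.0
```

Run:
```python
from h import *
p,d=env.camera("side");s=env.state();print(s["eef_pos"],s["force"])
cv2.imwrite("pics/side2.png",cv2.resize(p[150:330,170:410,::-1],None,fx=3,fy=3))
```

```text
[557.84771254  44.68511893 113.49294098] [-0.30351828  0.62565005 -0.12226985]
```

View pics/side2.png

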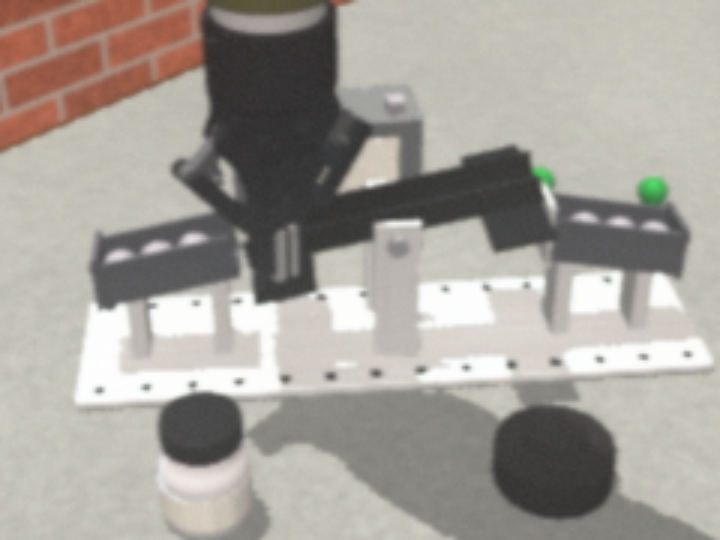

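All three balls are in the empty rack, at (118,258), (157,250) and (193,242) in the crop. The gate has tipped and the fingers carry no load, so I'll lift clear.

play_rows(
  moves=[
    {"dp": [0, 0, -0.1], "twist": [0, 0, 0]},
    {"dp": [0, 0, -0.2], "twist": [0, 0, 0]},
    {"dp": [0, 0, -0.5], "twist": [0, 0, 0]},
    {"dp": [0, 0, -0.6], "twist": [0, 0, 0]},
    {"dp": [0, 0, -0.6], "twist": [0, 0, 0]},
    {"dp": [0, 0, -0.6], "twist": [0, 0, 0]},
    {"dp": [0, 0, -0.6], "twist": [0, 0, 0]},
    {"dp": [0, 0, -0.4], "twist": [0, 0, 0]},
    {"dp": [0, 0, 0], "twist": [0, 0, 0]},
    {"dp": [0, 0, 0], "twist": [0, 0, 0]},
    {"dp": [0, 0, 0], "twist": [0, 0, 0]},
    {"dp": [0, 0, 0], "twist": [0, 0, 0]},
  ],
)

```text
clock: 6.03
eef_pos: [557.1, 44.7, 256.2]
tcp_rot: [-0.404, -3.113, 0.0]
force: [0.8, 0.4, -0.1]
gripper_width: 0.0
gripper_force: 0.0
```

Run:
```python
from h import *
p,d=env.camera("side");W=cloud("side",d);s=env.state();print(s["eef_pos"],s["force"])
c=np.array([534.75,-37.39]);a=.8032;e=np.array([np.cos(a),np.sin(a)]);n=np.array([-e[1],e[0]])
X=(W[...,:2]-c)@e;Y=(W[...,:2]-c)@n;Z=W[...,2]
for x0 in(60,75,90):
    q=(abs(X-x0)<4)&(Y>28)&(Y<56)&(Z>60)&(Z<130);print(x0,q.sum(),np.median(Z[q]))
cv2.imwrite("pics/side3.png",cv2.resize(p[150:330,170:410,::-1],None,fx=3,fy=3))
```

```text
[557.07188006  44.74724634 256.11614884] [-0.7797234  -0.41361282 -0.44074937]
60 37 88.57233375840488
75 36 85.36154963822227
90 34 82.53774363207233
```

View pics/side3.png

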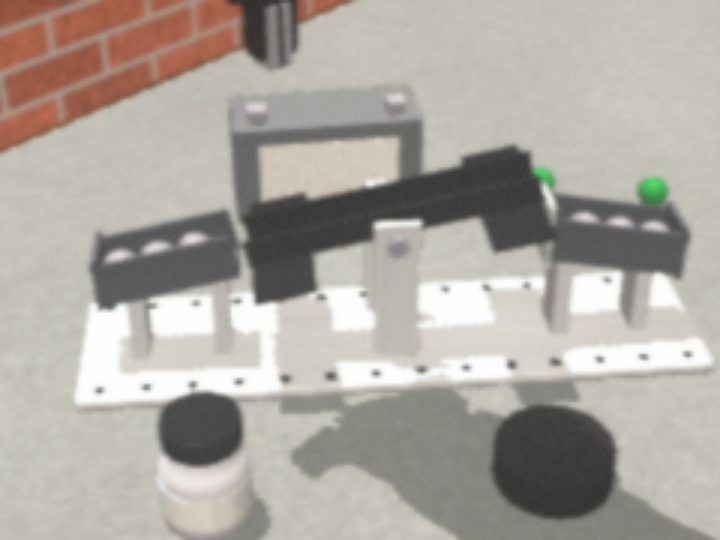

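The gate is fully down, with the pad centre at 85 mm. The three balls rest in the rack, at (118,258), (157,250) and (193,242) in the crop, and the hand is clear.

```bash
python3 -c "
from plant import env
print(env.sign_off())"
```

```text
the job is handed in; nothing more can be done
None
```

The job is handed in: the gate is fully down at the empty rack, all three balls rest in the rack, and the hand is clear, with no bystander or stored ball visibly moved (the judge returned no result).

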